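Sift the small steel balls out of the game-ball sieve

TASK

The sieve on the tray holds mixed steel game balls for packing: take it by its grip post and, keeping it level and down between the guides of its runners, shake it side to side along the tray, each time pressing gently into the sprung buffer at the end (feel for it, never slam or force it), until all five small balls have dropped through into the tray. Then lift the sieve with the three large balls still in it, set it down gently and flat in the middle of the cork mat and let go. Leave the glue stick, the card pack and the paper tape where they are.

Things in the scene. Friction and masses are not known exactly. Their poses are not given: they have to be found in the camera images.
- tray: Grey open catch tray fixed to the bench, 116 (x) x 246 (y) x 24 mm high, floor 4 mm thick; origin under its centre at bench level, z up, y along its length, the way the sieve slides. In it an aluminium runner frame carries the sieve. The frame is clamped up to 14 mm off the tray's centre along y, differently each time; its place is not measured. It stays put under less than 100 N.
- runners (a point): Point over the tray's centre at the height of the runners' tops, 26.5 mm above the bench. Guide lips outside the runners (tops at 36 mm) leave the sieve 2.5 mm play each way in x. Between the runners a fixed blanking plate (top at 24 mm, 62 mm either way of the frame's centre in y) closes the sieve's slots from below while the sieve stands near the middle.
- end_left (a point): Where the face of the sprung rubber buffer at the tray's +y end would be if the frame were centred (real place up to 14 mm off along y): 79.5 mm from the frame's centre, 48 mm above the bench, 16 mm across. It yields 5 mm at 2.4 N per mm, then is rigid. Behind it the frame's end bar, inner face 86 mm from the frame's centre, top at 58 mm.
- end_right (a point): The same for the -y end. The sieve meets a buffer 22 mm either way of the frame's centre. Small balls in the slot on that side drop once the sieve is pressed 2 mm or more into it (5 N; 8 N is good), within 0.3 s; none falls short. Press at 20 mm/s or less. Draw back slowly for the first 8 mm: a ball that rolls into the closing slot can be pinched (over 10 N: press out again).
- sieve: Wooden hand sieve on the runners near the middle of the tray, lined up with it; 94 (x) x 115 (y) mm outside, walls 32 mm high and 4 to 5 mm thick; origin under its centre, z up, y its sliding direction. Plywood floor 5 mm thick, solid in the middle, a slot at each end. With the balls 0.5 to 0.7 kg; polished, sliding friction about 0.12, so it slides at about 0.7 N.
- grip (a point): Grip point on the square wooden post at the sieve's centre, 57 mm above the sieve's origin; the post is 18 (x) x 20 (y) mm and ends at 68 mm. TCP here, tool down: the fingertips clear walls and balls. Fingers closing along the sieve's y hold best, with about 40 N. A stiff arm easily presses the sieve hard on its runners: once gripped, ease it up about 2 mm before sliding.
- slot_left (a point): Centre of the open slot at the sieve's +y end, on the floor's upper face: 17 mm wide in y (36.5 to 53.5 mm from the centre), 84 mm long in x. The floor between the two slots is solid.
- slot_right (a point): The same at the sieve's -y end.
- mat: Firm cork mat fixed on the bench, 130 mm (x) by 150 mm (y), 4 mm thick; origin under its centre, its top 4 mm above.
- glue_stick: Standing glue stick, 29 mm across, 96 mm high, origin at its foot. Bystander.
- card_pack: Wrapped white pack of cards with a brown band, 71 x 53 x 62 mm, origin under its centre. Bystander.
- paper_tape: Small white tape roll lying flat, 48 mm across, 19 mm high, origin under its centre. Bystander.
- small_1_center (a point): Centre of a small steel ball, 14 mm across, 11 g; it starts on the sieve's floor (centre 12 mm above the sieve's origin) and passes the slots. It rolls freely: brisk strokes between the buffers (0.25 m/s) move it along the floor best. In a closed slot its centre is 31 mm above the bench; in the tray 11 mm.
- small_2_center (a point): Centre of a small steel ball, 14 mm across, 11 g; it starts on the sieve's floor (centre 12 mm above the sieve's origin) and passes the slots. It rolls freely: brisk strokes between the buffers (0.25 m/s) move it along the floor best. In a closed slot its centre is 31 mm above the bench; in the tray 11 mm.
- small_3_center (a point): Centre of a small steel ball, 14 mm across, 11 g; it starts on the sieve's floor (centre 12 mm above the sieve's origin) and passes the slots. It rolls freely: brisk strokes between the buffers (0.25 m/s) move it along the floor best. In a closed slot its centre is 31 mm above the bench; in the tray 11 mm.
- small_4_center (a point): Centre of a small steel ball, 14 mm across, 11 g; it starts on the sieve's floor (centre 12 mm above the sieve's origin) and passes the slots. It rolls freely: brisk strokes between the buffers (0.25 m/s) move it along the floor best. In a closed slot its centre is 31 mm above the bench; in the tray 11 mm.
- small_5_center (a point): Centre of a small steel ball, 14 mm across, 11 g; it starts on the sieve's floor (centre 12 mm above the sieve's origin) and passes the slots. It rolls freely: brisk strokes between the buffers (0.25 m/s) move it along the floor best. In a closed slot its centre is 31 mm above the bench; in the tray 11 mm.
- large_1_center (a point): Centre of a large steel ball, 26 mm across, 70 g; it starts on the sieve's floor (centre 18 mm above the sieve's origin), settles into a slot's mouth and cannot pass.
- large_2_center (a point): Centre of a large steel ball, 26 mm across, 70 g; it starts on the sieve's floor (centre 18 mm above the sieve's origin), settles into a slot's mouth and cannot pass.
- large_3_center (a point): Centre of a large steel ball, 26 mm across, 70 g; it starts on the sieve's floor (centre 18 mm above the sieve's origin), settles into a slot's mouth and cannot pass.

How it is judged:
By the outcome, as a careful person would: the job done as asked, in the order asked, and still so for the second after the job is handed in, with the robot touching nothing.
It also fails if it takes over 72 s, if anything falls off the work surface, if the arm or the gripper's body presses on something with over 40 N, if the wrist force passes 120 N, or if a joint passes its speed limit or range.

ROBOT

A 7-joint arm with a two-finger parallel gripper is mounted at the origin on a cart in front of the work surface, level with it; the furniture and walls round the work are solid. World frame = base frame: x ahead of the robot, y to its left, z up, the work surface at z = 0. Lengths are in mm, angles in rad, forces in N, time in s.
With the tool pointing down it reaches from about 350 to 900 mm from the base axis. Payload 19.9 kg.
Tool frame: the origin (TCP) lies between the finger pads, 19 mm behind the fingertips; this is the grasp point; z points along the fingers, y is the line along which they close (so a half turn about z gives the same grasp; the last joint's range is limited). The gripper opens to 94 mm and grips with 3 to 60 N. Pads are 16 mm wide; open, the fingers measure 119 mm over their backs; the gripper's body (75 mm by 177 mm) begins 78 mm behind the grasp point.
Start: joints at [-1.238, 0.417, -0.01, 1.614, 0.005, 1.111, -0.053], TCP at [228.211, 581.825, 224.225] pointing down, gripper open.
Joint ranges: [-2.81, 2.81], [-0.39, 2.02], [-1.27, 1.25], [0.06, 2.57], [-1.19, 4.33], [0.19, 2], [-2.82, 2.82]. Speed limits (rad/s): [1.89, 1.89, 2.39, 2.39, 3.01, 3.01, 3.01].

INTERFACE

Orientations are given as a unit quaternion [w, x, y, z].
In Python, from cell import * gives the robot as it stands. Calls block until the motion is done:
- move_pose(position, orientation): joint-space move of the TCP to a pose.
- move_straight(position, orientation=None, vel=150, until_force=None): straight line of the TCP; orientation=None keeps the orientation; vel is the mean speed in mm/s. With until_force (N) it stops when the force on the tool has changed by that much, and returns True; else False.
- set_joints(angles): joint-space move.
- open_gripper() and grasp(): open the fingers fully, or close them until they stop; the grip force is fixed at half the most.
- wait(seconds).
- solve_ik(position, orientation): joint angles nearest the present ones, or None.
- sense(): the state.
- get_image(name): name is "scene" or "top" or "wrist"; returns (picture, depth): 420x560x3 uint8, red, green, blue; 420x560 float32, mm along the optical axis (not along the pixel's ray), 0 where there is no reading.
- camera_model(name): a dict with "fx", "fy", "cx", "cy" (pixels), "R" (3x3) and "t" (3): a world point X has camera coordinates R X + t. Camera axes: x right, y down, z forward; pixel columns grow to the right and rows downward; lengths in mm; the calibration is good to about 2 mm. A picture is of the moment at which its call begins: read the wrist's pose just before it. camera_model takes no time and is no camera call; for the wrist camera it gives the pose at the moment of the call.
A pose or a line that the arm cannot do raises PlanningError and nothing moves.
- hand_in(): hands the job in; it is judged then, once.
Trained networks look in the newest picture that a camera, given by its name, has taken for a name from the list of things; names that differ only in an ending like _2 or _b are one class to them, and where a whole thing is asked for, a point or a joint stands for the part that bears it (a point fixed in the world has none). Each returns a list of dicts, best first, with "p" (0 to 1); they miss things now and then, are a little off and sometimes report something else, mostly with a low value. They report only what shows in the picture. A call takes as long as a camera call.
- boxes_of(camera, thing): "centre" ([x, y, z] in mm, in world coordinates, good to about 4 mm: the middle of the surface that is visible of it).
The state is a dict: "t": time; "joint_positions": joint angles; "qvel": joint speeds; "effort": joint torques, N m; "tcp_pos": TCP position; "tool_rot": TCP orientation; "wrist_force": force on the tool from outside, world axes, zero at the start; "moment": the same for the moment, N m; "width": finger opening in mm; "grasp_force": force on a finger pad.
Only numpy, scipy, OpenCV 4.12 (cv2) and the standard library are available. Lean on these libraries where they do the work, as an engineer would, in place of code of your own. Each camera call takes 0.05 s, during which the arm holds its last target. There are 200 camera calls.

## Working session

There is one attempt and no reset: what is moved stays moved. The work goes in short steps, each a Python script; the robot and the scene stay as the last script left them, time stands still between calls to the robot, and variables do not carry over. Pictures are saved under pics/ and viewed, at most 10 in all, crops included, and the job is handed in when it is done.

```bash
mkdir -p pics; ls
python3 - <<'E'
from cell import *
import cv2
for n in ["top","scene"]:
    p,d=get_image(n); cv2.imwrite(f"pics/{n}0.png",p[:,:,::-1])
    for th in (["sieve","grip","mat","tray","small_1_center","large_1_center","glue_stick","card_pack","paper_tape"]):
        print(n,th,[(round(b['p'],2),[round(float(v)) for v in b['centre']]) for b in boxes_of(n,th)][:6])
s=sense();print(s['t'],s['tcp_pos'],s['tool_rot'],s['wrist_force'])
E
```

```text
pics
top sieve [(0.88, [541, 149, 43])]
top grip [(0.83, [539, 148, 40])]
top mat [(0.66, [554, -184, 5])]
top tray [(0.6, [538, 132, 25]), (0.41, [567, 146, 54]), (0.25, [392, 20, 17])]
top small_1_center []
top large_1_center []
top glue_stick [(0.57, [689, 25, 85])]
top card_pack [(0.87, [662, -333, 61])]
top paper_tape [(0.51, [389, 17, 17])]
scene sieve [(0.73, [543, 141, 53])]
scene grip [(0.75, [541, 136, 50])]
scene mat [(0.66, [549, -189, 7])]
scene tray [(0.73, [526, 70, 22]), (0.47, [688, 20, 57])]
scene small_1_center []
scene large_1_center [(0.6, [566, 138, 52])]
scene glue_stick [(0.85, [686, 21, 55]), (0.36, [514, 155, 55])]
scene card_pack [(0.93, [659, -356, 46])]
scene paper_tape [(0.75, [391, 6, 18])]
1.0 [228.23928481 581.82550558 224.2374895 ] [ 1.65821333e-05  1.85826073e-01  9.82582653e-01 -2.57556499e-05] [-0.0937338 -0.4741682  0.6923742]
```

View pics/top0.png

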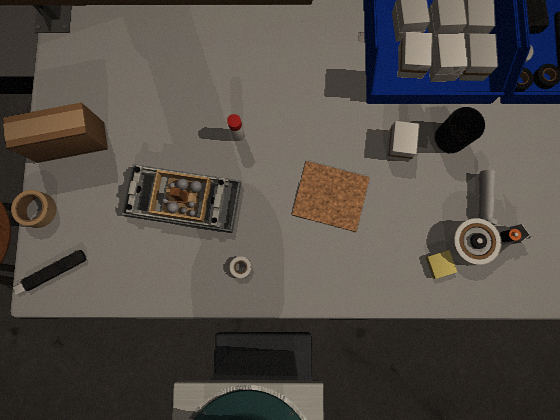

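View pics/scene0.png

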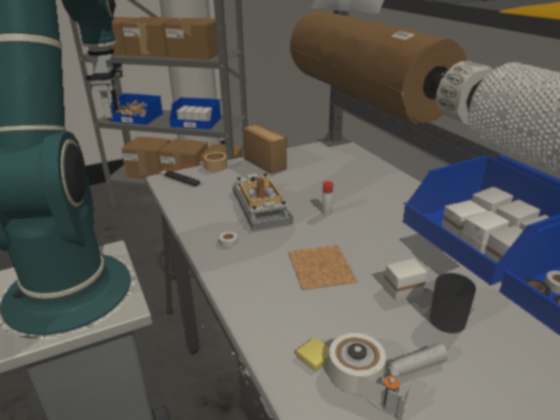

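The top picture shows the tray at about (182,198) and the mat at about (331,196), both slightly yawed. The glue stick (235,125) and the tape (240,267) are clear of the path. Next I measure yaw and centres.

```bash
cat > h.py <<'E'
from cell import *
import numpy as np, cv2
def cloud(n, full=False):
    s=camera_model(n); p,d=get_image(n)
    v,u=np.mgrid[:420,:560]; c=np.stack([(u-s['cx'])/s['fx']*d,(v-s['cy'])/s['fy']*d,d],-1)
    X=(c-np.array(s['t']))@np.array(s['R']); X[d==0]=np.nan
    return p,d,X
def q_yaw(th):
    ph=th/2+np.pi/2; return [0,float(np.cos(ph)),float(np.sin(ph)),0]
def rect(P):
    (c,(w,h),a)=cv2.minAreaRect(P[:,:2].astype(np.float32)); return np.round(c,1),round(w,1),round(h,1),round(a,2)
def st():
    s=sense(); return round(s['t'],2),np.round(s['tcp_pos'],1),np.round(s['wrist_force'],1),round(s['width'],1),np.round(s['grasp_force'],1)
E
cat > m.py <<'E'
from h import *
def biggest(m):
    n,l,sx,_=cv2.connectedComponentsWithStats(m.astype(np.uint8)); return l==1+np.argmax(sx[1:,4])
def meas(n):
    p,d,X=cloud(n); x,y,z=X[...,0],X[...,1],X[...,2]
    near=(abs(x-541)<110)&(abs(y-146)<170)
    print(n,'tray',rect(X[biggest(near&(z>12)&(z<75))]))
    print('post?',rect(X[biggest(near&(z>82)&(z<105))]) if (near&(z>82)&(z<105)).any() else None)
    h=cv2.cvtColor(p,cv2.COLOR_RGB2HSV); m=(abs(x-554)<120)&(abs(y+184)<130)&(h[...,1]>90)&(z<15)
    if m.any(): 
        M=biggest(m); print('mat',rect(X[M]),np.nanmedian(z[M]))
    return p
if __name__=="__main__":
    meas("top")
    move_pose([535,140,330],q_yaw(np.radians(-8)))
    print(st())
    p=meas("wrist"); cv2.imwrite("pics/w1.png",p[:,:,::-1])
E
python3 m.py
```

```text
top tray (array([546.8, 151.7]), 246.7, 116.7, 81.28)
post? (array([545.9, 148.4]), 20.4, 17.7, 79.72)
mat (array([ 555.2, -183. ]), 150.4, 131.7, 74.67) 4.548559398522168
(3.02, array([534.8, 141. , 329.7]), array([ 0.2,  0.2, -0.3]), 93.7, np.float64(0.0))
wrist tray (array([545. , 152.8]), 246.2, 116.2, 81.25)
post? (array([543.7, 150.4]), 19.2, 17.5, 82.1)
mat (array([ 554.1, -181.3]), 150.9, 131.7, 74.88) 4.0842277303097045
```

View pics/w1.png

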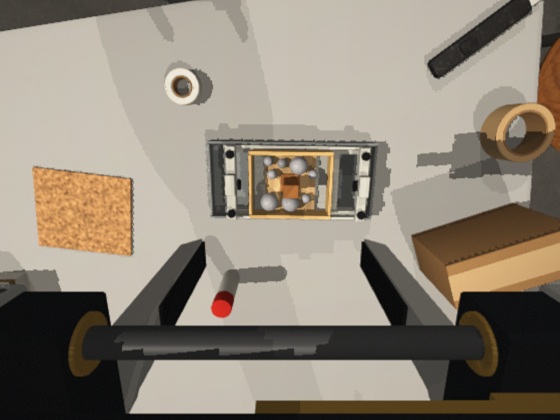

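The wrist picture shows the sieve at (290,185) with three large balls at (299,166), (269,202) and (290,204), and small ones around the post. Tray yaw is −8.7° and mat yaw −15.2°. Next I grip, ease up and feel for the +y buffer.

```bash
cat >> h.py <<'E'
TH=np.radians(-8.73); U=np.array([-np.sin(TH),np.cos(TH),0]); V=np.array([np.cos(TH),np.sin(TH),0]); Q=q_yaw(TH)
C=np.array([544.,150.2,83.5])
def uv(): 
    d=np.array(sense()['tcp_pos'])-C; return np.round([d@U,d@V,d[2]],2)
def fu(): return float(np.array(sense()['wrist_force'])@U)
E
python3 - <<'E'
from h import *
move_pose(C+[0,0,60],Q)
move_straight(C,Q,vel=60,until_force=15); print(st(),uv())
grasp(); print(st(),uv())
move_straight(C+[0,0,2.],Q,vel=10); print(st(),uv())
wait(0.2);print('f0',fu())
r=move_straight(C+[0,0,2.]+45*U,Q,vel=15,until_force=8); print(r,st(),uv(),fu())
wait(0.3); print(st(),uv(),fu())
p,d=get_image("wrist"); cv2.imwrite("pics/w2.png",p[:,:,::-1])
E
```

```text
(5.0, array([544.2, 150.3,  83.9]), array([ 0.2, -0. ,  0.9]), 93.8, np.float64(0.0)) [0.09 0.22 0.35]
(6.12, array([544. , 150.2,  83.5]), array([ 0. ,  0.1, -0.5]), 19.7, np.float64(30.0)) [-0.03  0.01 -0.01]
(6.47, array([543.8, 150.2,  85.4]), array([ 0.4, -0.4, -6.4]), 19.7, np.float64(30.0)) [-0.04 -0.19  1.85]
f0 0.24666469740977312
True (8.8, array([548.6, 183.8,  84.5]), array([-1. , -6.4, -5.5]), 20.0, np.float64(30.0)) [33.92 -0.52  1.02] -6.515543972336281
(9.1, array([548.4, 183.5,  84.1]), array([-0.6, -5.5, -5. ]), 19.8, np.float64(30.0)) [33.57 -0.75  0.65] -5.488022115451125
```

View pics/w2.png

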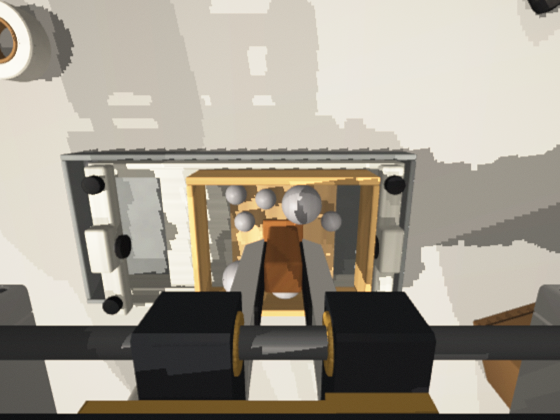

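The picture shows the sieve at the +y end with no ball in that slot; small balls are at (235,195), (244,221), (265,199) and (331,221). The +y buffer contact is at u≈31, so the frame centre is at about +9. Next come the cycles.

```bash
cat >> h.py <<'E'
def go(u,vel,uf=None,z=2.0): return move_straight(C+[0,0,z]+u*U,Q,vel=vel,until_force=uf)
def half(side,cp,cm,brisk=250,gap=3):
    """from pressed on the other side: draw back slowly, brisk stroke, press, dwell"""
    a=uv()[0]; r=go(a+side*8,18,16); 
    if r:
        print('pinch?',uv(),fu()); go(a,15,10); wait(.3); r=go(a+side*8,12,16); print('retry',r)
        if r: return None
    c=cp if side>0 else cm
    go(c-side*gap,brisk,40)
    r=go(c+side*6,15,8); f=fu(); k=uv(); wait(.3); print(side,r,k,round(f,1),'after',uv(),round(fu(),1),'t',round(sense()['t'],1))
    return k[0]
E
python3 - <<'E'
from h import *
half(-1,31,-10,200,3)
half(1,31,-12.5,250,3)
half(-1,31,-12.5,250,3)
p,d=get_image("wrist"); cv2.imwrite("pics/w3.png",p[100:,:,::-1])
for n in ["wrist"]:
  for th in ["small_1_center","large_1_center"]:
    for b in boxes_of(n,th):
        e=np.array(b['centre'])-C; print(th,round(b['p'],2),np.round([e@U,e@V,b['centre'][2]]))
E
```

```text
-1 False [-1.514e+01  1.000e-02  2.150e+00] 4.9 after [-15.13  -0.     2.12] 4.4 t 11.2
1 True [34.02 -0.47  1.08] -7.3 after [33.71 -0.68  0.7 ] -5.9 t 13.0
-1 True [-16.11  -0.35   1.87] 7.9 after [-15.89  -0.68   1.56] 7.3 t 14.8
small_1_center 0.72 [-67. -32.  14.]
large_1_center 0.65 [-11.  34.  55.]
```

View pics/w3.png

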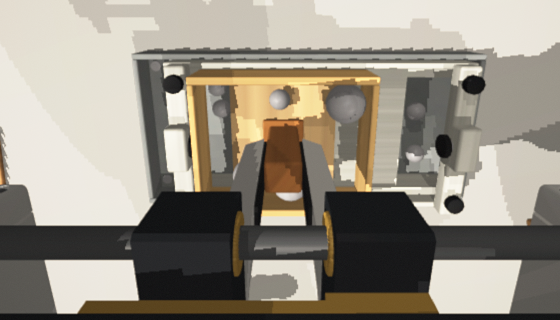

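Two small balls are in the tray at the +y side (416,110) and (416,153), two appear to have dropped at −y (217,92) and (220,107), and one is still on the sieve floor at (280,99). I continue.

```bash
cat > look.py <<'E'
from h import *
def look(fn=None):
    p,d,X=cloud("wrist")
    if fn: cv2.imwrite(fn,p[100:,:,::-1])
    for b in boxes_of("wrist","small_1_center"):
        e=np.array(b['centre'])-C; print('small',round(b['p'],2),np.round([e@U,e@V,b['centre'][2]]))
E
python3 - <<'E'
from look import *
for s in (1,-1,1,-1):
    half(s,31,-12.5,300,2)
    look("pics/w4.png" if s<0 else "pics/w4r.png")
a=cv2.imread("pics/w4r.png");b=cv2.imread("pics/w4.png")
cv2.imwrite("pics/w4c.png",np.vstack([a[:220,100:520],b[:220,100:520]]))
E
```

```text
1 True [34.09 -0.45  1.06] -6.9 after [33.84 -0.67  0.71] -5.7 t 16.7
small 0.54 [-63. -30.  18.]
-1 True [-16.16  -0.41   1.85] 7.7 after [-15.97  -0.64   1.6 ] 8.0 t 18.6
small 0.54 [-18. -15.  49.]
1 True [34.12 -0.44  1.08] -6.6 after [33.82 -0.66  0.74] -5.2 t 20.5
small 0.63 [-78. -32.  13.]
-1 True [-16.16  -0.35   1.88] 7.8 after [-15.98  -0.62   1.61] 6.8 t 22.4
small 0.36 [88. 20. 12.]
```

View pics/w4c.png

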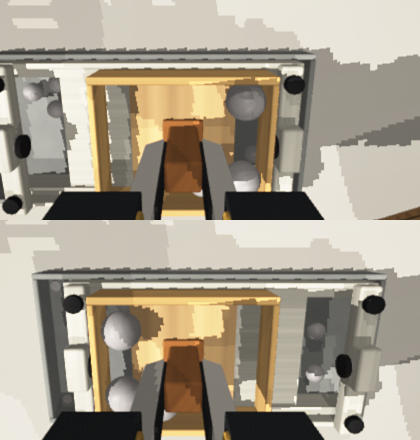

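Both tray ends show two small balls. The fifth and a large one are hidden under the gripper, so I run another cycle and use the scene camera.

Run:
```python
from look import *
ims=[]
for s in (1,-1):
    half(s,31,-12.5,300,2)
    for n in ("scene","top"):
        p,d=get_image(n); m=camera_model(n); c=np.array(m['R'])@C+np.array(m['t']); u=int(c[0]/c[2]*m['fx']+m['cx']);v=int(c[1]/c[2]*m['fy']+m['cy'])
        r=p[v-35:v+40,u-50:u+50,::-1]; ims.append(cv2.resize(r,(400,300),interpolation=cv2.INTER_CUBIC))
cv2.imwrite("pics/s5.png",np.vstack([np.hstack(ims[:2]),np.hstack(ims[2:])]))
```

```text
1 True [34.1  -0.4   1.09] -6.6 after [33.84 -0.63  0.73] -5.7 t 24.3
-1 True [-16.13  -0.37   1.85] 7.6 after [-15.88  -0.63   1.57] 6.8 t 26.2
```

View pics/s5.png

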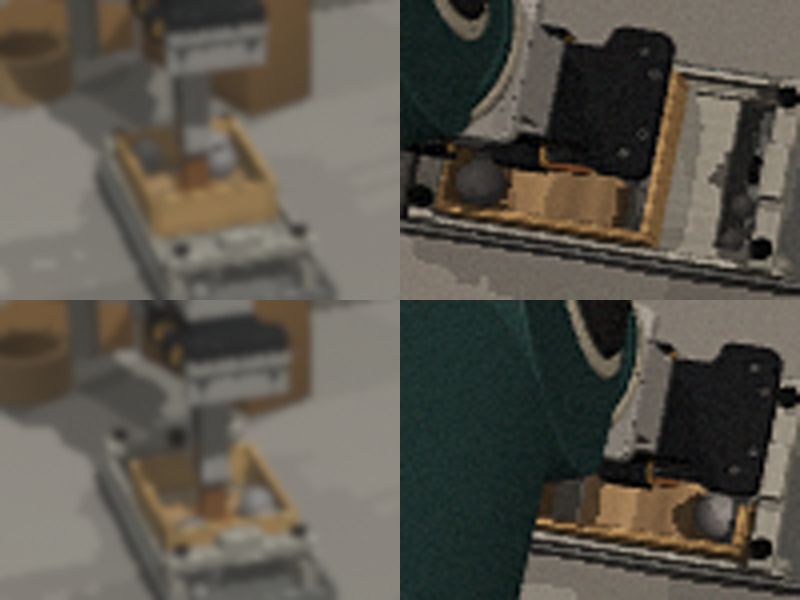

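The view is inconclusive because the far side is hidden. I run one more cycle, then set the sieve down mid-tray, let go and look from above.

Run:
```python
from look import *
for s in (1,-1): half(s,31,-12.5,350,2)
go(-8,18,16); go(9,80)
move_straight(C+[0,0,-0.5]+9*U,Q,vel=10,until_force=4); print(st(),uv())
open_gripper(); move_straight(C+[0,0,130]+9*U-60*V,Q,vel=220)
print(st())
p,d,X=cloud("wrist"); np.savez("x6.npz",p=p,X=X); e=X-C; m=(abs(e@U)<150)&(abs(e@V)<75); ys,xs=np.where(m)
c=p[max(ys.min(),0):ys.max(),xs.min():xs.max(),::-1]; k=min(780/c.shape[1],580/c.shape[0]); print(c.shape,k,ys.min(),xs.min())
cv2.imwrite("pics/w6.png",cv2.resize(c,None,fx=k,fy=k,interpolation=cv2.INTER_CUBIC))
```

```text
1 True [33.58 -0.41  1.23] -6.2 after [33.5  -0.64  0.87] -5.8 t 28.0
-1 True [-16.13  -0.39   1.87] 7.7 after [-15.94  -0.64   1.6 ] 7.6 t 29.7
(31.03, array([545.5, 158.9,  83.7]), array([-0. , -0.5,  5.5]), 20.0, np.float64(30.0)) [8.79 0.19 0.16]
(33.04, array([486. , 168. , 212.6]), array([ 1. ,  0.2, -0.1]), 94.1, np.float64(0.0))
(236, 488, 3) 1.598360655737705 176 0
```

View pics/w6.png

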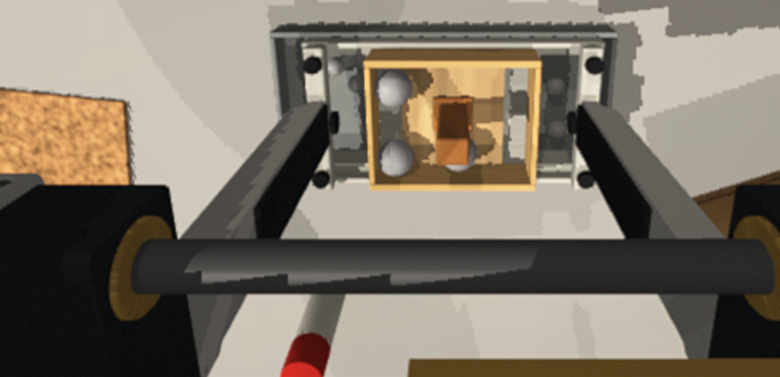

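In the sieve I see only three large balls at (393,88), (397,157) and (457,155). In the tray are small ones at (335,67), (355,85), (556,85) and (556,128). The fifth may be hidden at the near (+x) wall, so I look from straight above or from the −x side.

Run:
```python
from look import *
m=camera_model("wrist"); cp=-np.array(m['R']).T@np.array(m['t']); e=cp-C; print('cam uvz',e@U,e@V,cp[2])
off=e@V+60
move_straight(C+[0,0,130]+9*U+(-25-off)*V,Q,vel=250); print(st())
p,d,X=cloud("wrist"); e=X-C; m=(abs(e@U)<150)&(abs(e@V)<75); ys,xs=np.where(m)
c=p[max(ys.min(),0):ys.max(),xs.min():xs.max(),::-1]; k=min(780/c.shape[1],580/c.shape[0]); print(c.shape,k)
cv2.imwrite("pics/w7.png",cv2.resize(c,None,fx=k,fy=k,interpolation=cv2.INTER_CUBIC))
```

```text
cam uvz 9.396120888908605 -137.4201945604546 373.16510520298414
(33.69, array([597. , 150.6, 211.9]), array([-0.3,  0.2, -0.1]), 93.9, np.float64(0.0))
(345, 559, 3) 1.3953488372093024
```

View pics/w7.png

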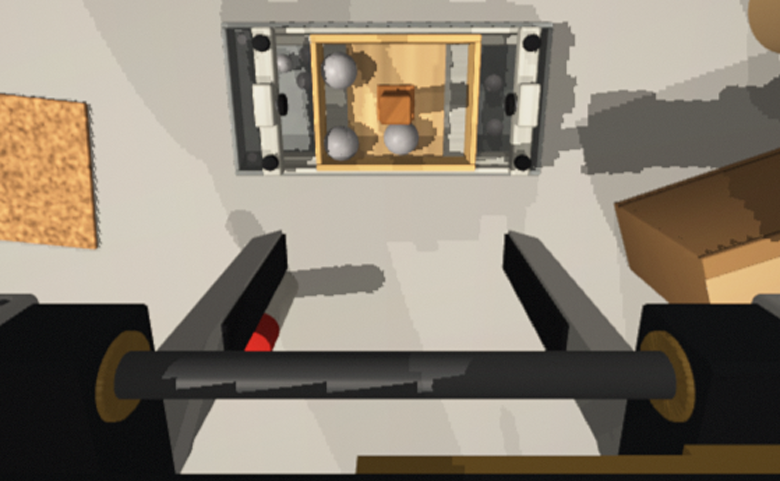

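The sieve shows only the three large balls. In the tray there are two balls at right (493,85) and (493,127), two at left (283,62) and (303,80), and possibly a fifth in the corner at (252,157). I check that by height.

Run:
```python
from look import *
m0=camera_model("wrist"); p,d,X=cloud("wrist"); e=X-C; u=e@U-9; v=e@V; z=X[...,2]
def blobs(m,name):
    n,l,s,_=cv2.connectedComponentsWithStats(m.astype(np.uint8))
    for i in range(1,n):
        if s[i,4]>=6: k=l==i; print(name,s[i,4],'u',np.round(u[k].mean(),0),'v',np.round(v[k].mean(),0),'z',np.round([z[k].min(),np.median(z[k]),z[k].max()],1), 'size',np.round([np.ptp(u[k]),np.ptp(v[k])]))
blobs((abs(u)<122)&(abs(u)>60)&(abs(v)<55)&(z>9)&(z<20.5),'tray')
blobs((abs(u)<52)&(abs(v)<41)&(z>36),'sieve')
cu,cv_=m0['cx'],m0['cy']
ys,xs=np.where((abs(u)<125)&(abs(v)<60)); c=p[ys.min():ys.max(),xs.min():xs.max(),::-1].astype(float)
c=np.clip(255*(c/255)**.6,0,255).astype(np.uint8); k=min(790/c.shape[1],590/c.shape[0]); cv2.imwrite("pics/w8.png",cv2.resize(c,None,fx=k,fy=k,interpolation=cv2.INTER_CUBIC))
```

```text
tray 13 u -115.0 v -53.0 z [17.3 18.6 19.9] size [12.  0.]
tray 132 u 113.0 v -34.0 z [ 9.1 15.1 20.4] size [ 4. 42.]
tray 25 u -79.0 v -49.0 z [ 9.9 11.4 12.5] size [26.  0.]
tray 26 u 79.0 v -49.0 z [11.  12.1 13.7] size [27.  0.]
tray 94 u -69.0 v -34.0 z [11.  16.5 19.2] size [ 9. 14.]
tray 122 u -86.0 v -28.0 z [10.8 16.3 19.5] size [10. 13.]
tray 118 u -71.0 v -15.0 z [10.6 16.5 19.8] size [12. 13.]
tray 134 u 76.0 v -13.0 z [ 9.7 16.1 19.9] size [13. 13.]
tray 10 u 113.0 v -4.0 z [18.2 19.4 20.5] size [1. 9.]
tray 7 u 113.0 v 7.0 z [17.1 19.2 20.3] size [1. 6.]
tray 123 u 79.0 v 21.0 z [ 9.3 15.6 19.4] size [13. 14.]
tray 98 u 113.0 v 38.0 z [ 9.2 15.5 20.5] size [ 3. 35.]
tray 42 u -78.0 v 43.0 z [ 9.1 15.2 20.3] size [27.  1.]
tray 41 u 79.0 v 43.0 z [ 9.  14.7 20.2] size [27.  1.]
tray 18 u -115.0 v 55.0 z [10.7 14.  17.5] size [12.  0.]
sieve 544 u -39.0 v -23.0 z [43.  53.1 58.5] size [24. 25.]
sieve 1045 u 2.0 v 10.0 z [36. 58. 97.] size [30. 49.]
sieve 481 u -39.0 v 28.0 z [42.6 53.  58.3] size [24. 24.]
sieve 31266 u 2.0 v 27.0 z [294.2 309.2 327. ] size [104.  24.]
```

View pics/w8.png

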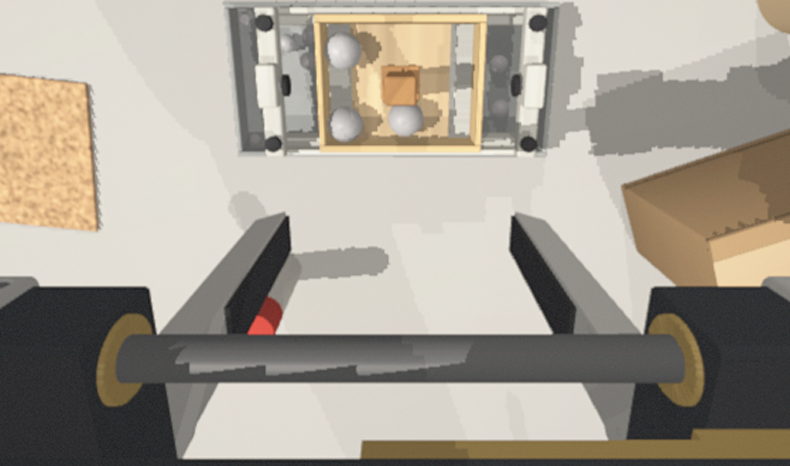

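Confirmed: five 14 mm balls lie on the tray floor, three at −y (u −69, −86, −71) and two at +y (76, 79), and the sieve holds only the three large ones. Next I re-grip, lift and place.

Run:
```python
from look import *
G=C+9*U
move_straight(G+[0,0,60],Q,vel=200); move_straight(G,Q,vel=60,until_force=15); grasp(); print(st())
move_straight(G+[0,0,4],Q,vel=10); move_straight(G+[0,0,85],Q,vel=60); print(st())
M=np.array([554.6,-182,0]); QM=q_yaw(np.radians(-15.2))
move_straight(M+[0,0,168],QM,vel=100); print(st())
move_straight(M+[0,0,70],QM,vel=60); wait(.3); print(st())
r=move_straight(M+[0,0,58],QM,vel=8,until_force=3.5); print(r,st())
```

```text
(36.65, array([545.4, 159.1,  83.5]), array([0. , 0.3, 0.5]), 19.8, np.float64(30.0))
(38.7, array([545.2, 159.1, 168.2]), array([ 0.5, -0.1, -5.5]), 19.7, np.float64(30.0))
(42.26, array([ 554.6, -181.8,  168. ]), array([-0.3, -0.1, -5.7]), 19.4, np.float64(30.0))
(44.34, array([ 554.6, -182. ,   70.1]), array([-0.2,  0.1, -5.4]), 20.0, np.float64(30.0))
True (45.39, array([ 554.6, -182. ,   60.9]), array([-0.5, -0.8,  5.5]), 19.6, np.float64(30.0))
```

Contact came at z = 60.9, against 61 expected. I release, retreat and check.

Run:
```python
from look import *
open_gripper(); M=np.array([554.6,-182,0])
move_straight(M+[0,0,125],vel=80); V2=np.array([np.cos(np.radians(-15.2)),np.sin(np.radians(-15.2)),0])
move_straight(M+[0,0,250]+60*V2,vel=200); wait(.3); print(st())
p,d,X=cloud("wrist"); e=X-M; z=X[...,2]
def big(m):
    n,l,s,_=cv2.connectedComponentsWithStats(m.astype(np.uint8)); return [(s[i,4],np.round(X[l==i].mean(0)),rect(X[l==i])) for i in range(1,n) if s[i,4]>40]
near=(abs(e[...,0])<85)&(abs(e[...,1])<90)
print('sieve',big(near&(z>18)&(z<90)))
rim=near&(z>31)&(z<40); print('rim/balls z',[b for b in big(rim)])
h=cv2.cvtColor(p,cv2.COLOR_RGB2HSV)
print('grey balls',big(near&(h[...,1]<40)&(z>15)&(z<45)))
```

```text
(48.7, array([ 612.2, -197.7,  249.5]), array([0., 0., 0.]), 94.3, np.float64(0.0))
sieve [(np.int32(2757), array([ 552., -192.,   33.]), (array([ 555. , -181.8]), 115.0, 93.4, 74.77)), (np.int32(718), array([ 566., -183.,   51.]), (array([ 568.4, -182.3]), 24.5, 45.7, 80.13))]
rim/balls z [(np.int32(1580), array([ 553., -181.,   36.]), (array([ 555. , -181.8]), 115.0, 93.4, 74.77)), (np.int32(176), array([ 522., -215.,   33.]), (array([ 521.8, -215.1]), 16.6, 17.5, 89.29)), (np.int32(206), array([ 579., -184.,   33.]), (array([ 579.5, -183.8]), 18.3, 19.5, 60.58)), (np.int32(161), array([ 572., -229.,   33.]), (array([ 571.8, -228.5]), 17.3, 17.0, 29.15))]
grey balls [(np.int32(363), array([ 523., -214.,   31.]), (array([ 522.8, -214.4]), 23.0, 23.4, 74.73)), (np.int32(318), array([ 579., -184.,   32.]), (array([ 580. , -184.3]), 24.0, 22.0, 79.21)), (np.int32(331), array([ 572., -227.,   30.]), (array([ 572.6, -227.6]), 22.5, 24.2, 74.26))]
```

The sieve is centred and flat on the mat, with three large balls in it.

```bash
python3 -c "
from cell import *
print(hand_in())"
```

```text
the job is handed in; nothing more can be done
None
```

The job is done and handed in: all five small balls are in the tray, and the sieve with its three large balls sits flat in the middle of the cork mat, released, at about 49 s of the 72 s allowed.

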